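# Pack a small painting and close the carton

### The job

Take the small framed painting off its sloping stand and lay it gently, not dropped, painted side up in the foam pocket of the cardboard carton so that it sits fully down. Then close the carton, each flap folded right down flat: first the two short end flaps, then the plain long flap, and last the long flap with the red tab. Leave the other things on the table where they are.

Things in the scene. Friction and masses are not known exactly. Their poses are not given: they have to be found in the camera images.
- painting: small framed oil painting, 120 x 55 x 14 mm, wooden frame, two oranges on dark ground; origin = centre of its unpainted back; x = its long side, y = its 55 mm side, z = out of the painted face. It starts lying on the stand's slope, painted side up, long side uphill. 0.08 to 0.17 kg.
- stand: light wooden stand, fixed; its spine (30 mm wide) slopes at 30 degrees, rising along the stand's +x; a 50 mm wide lip, 11 mm proud, holds the painting's lower edge. The painting overhangs the spine by 12 mm on both sides, with free air beneath. Foot 150 x 70 x 12 mm, origin = centre of its underside; the painting's back centre starts at [-0.003, 0, 0.065] in the stand's frame.
- carton: open cardboard carton, fixed, outside 126 mm (x) by 190 mm (y) by 70 mm high, walls 4 mm; origin = centre of its underside. Four flaps hinge on its rim, each 62 mm from hinge to free edge and 3 mm thick.
- pocket (a point): centre of the pocket's bottom in the carton's dark foam, 45 mm above the table, 25 mm below the rim; it takes the painting lying flat, long side along the carton's y: 128 x 63 mm, foam walls 12 mm high. Across its middle (72 mm along y) there are no foam walls, and beside a central 48 mm rib the foam is cut away to the carton's floor, as room for fingers.
- short_flap_a (a joint): angle of the short end flap on the carton's -y end; 0 = folded flat, 1.57 = upright, more = leaning outwards (starts 1.65 to 2.15, stop at 2.6). It stays where it is left; 1 N at the edge moves it. 116 mm wide; its hinge line is at y = -0.094, z = 0.0715 in the carton's frame.
- short_flap_b (a joint): angle of the short end flap on the carton's +y end; 0 = folded flat, 1.57 = upright, more = leaning outwards (starts 1.65 to 2.15, stop at 2.6). It stays where it is left; 1 N at the edge moves it. 116 mm wide; hinge line at y = +0.094, z = 0.0715 in the carton's frame.
- plain_flap (a joint): angle of the plain long flap on the carton's -x side; 0 = folded flat, 1.57 = upright, more = leaning outwards (starts 1.65 to 2.15, stop at 2.6). It stays where it is left; 1 N at the edge moves it. 188 mm wide; hinge line at x = -0.062, z = 0.0745 in the carton's frame.
- tab_flap (a joint): angle of the long flap with the red tab on the carton's +x side; 0 = folded flat, 1.57 = upright, more = leaning outwards (starts 1.65 to 2.15, stop at 2.6). It stays where it is left; 1 N at the edge moves it. 188 mm wide; hinge line at x = +0.062, z = 0.0745 in the carton's frame. The red tab (30 x 50 mm) marks the middle of its free edge.
- short_flap_a_edge (a point): middle of the free edge of the -y short flap
- short_flap_b_edge (a point): middle of the free edge of the +y short flap
- plain_flap_edge (a point): middle of the free edge of the plain long flap
- tab_flap_edge (a point): middle of the free edge of the long flap with the red tab
- orange_a: bystander: an orange, 68 mm across, 64 mm tall, on a flattened base; origin = centre of its underside
- orange_b: bystander: another such orange; origin = centre of its underside
- tube_a: bystander: white paint tube with an orange band, lying, 113 x 34 x 22 mm, long axis x; origin = centre of its underside
- tube_b: bystander: white paint tube with a blue band, lying, 113 x 34 x 22 mm, long axis x; origin = centre of its underside
- varnish: bystander: amber varnish bottle, 56 mm across, 150 mm tall; origin = centre of its underside
- brush_jar: bystander: blue pot of brushes, 72 mm across, 170 mm tall with its brushes; origin = centre of its underside
- pigment_jar: bystander: green glass jar with a metal lid, 54 mm across, 62 mm tall; origin = centre of its underside
- palette_knife: bystander: palette knife lying flat, 190 mm long along x, under 30 mm high; origin = centre of its underside
Mind the look-alikes: they are no part of the job. There is more than one size of the painting; the job needs the middle-sized. Several things have the shape of the carton; the one meant has the colours described above.

How it is judged (in metres and radians):
On the way, in this order (a step that is already met when the one before it is completed fails the run):
1. the painting lies painted side up, fully down in the foam pocket, let go (horizontal distance between painting and pocket below 0.01 m and z of painting in the frame of pocket between -0.006 and 0.006 m and angle between painting's own z axis and vertical below 0.12 rad and angle between the x axis of painting and the y axis of carton, either way round below 0.12 rad and contact force between the fingers and painting below 0.2 N), for 0.2 s.
2. both short flaps are folded flat while both long flaps are still open (value of joint each of short_flap_a, short_flap_b below 0.15 rad and value of joint each of plain_flap, tab_flap above 0.9 rad), for 0.1 s.
3. the plain long flap is folded flat over them while the flap with the red tab is still open (value of joint each of short_flap_a, short_flap_b, plain_flap below 0.15 rad and value of joint tab_flap above 0.9 rad), for 0.1 s.
At the end, for the whole second after the job is handed in: the painting lies in the foam pocket, painted side up (within 10 mm of the middle, 6 mm of the bottom, 0.12 rad of level and of the carton's long axis), and all four flaps are folded to within 0.15 rad of flat (horizontal distance between painting and pocket below 0.01 m and z of painting in the frame of pocket between -0.006 and 0.006 m and angle between painting's own z axis and vertical below 0.12 rad and angle between the x axis of painting and the y axis of carton, either way round below 0.12 rad and value of joint each of short_flap_a, short_flap_b, plain_flap, tab_flap below 0.15 rad); the robot touches nothing.
It fails at once if the painting is dropped (falls faster than 0.6 m/s when not held) (linear speed of painting above 0.6 m/s and contact force between the fingers and painting below 0.1 N).
It fails at once if a bystander is shifted by more than 25 mm or tipped (distance of any of orange_a, orange_b, tube_a, tube_b, varnish, brush_jar, pigment_jar, palette_knife from where it was at the start of the episode above 0.025 m or angle between any of orange_a, orange_b, tube_a, tube_b, varnish, brush_jar, pigment_jar, palette_knife's own z axis and vertical above 0.4 rad).
It also fails if it takes over 72 s, if anything falls off the work surface, if the arm or the gripper's body presses on something with over 40 N, if the wrist force passes 120 N, or if a joint passes its speed limit or range.

### The arm

A 6-joint arm with a two-finger parallel gripper is mounted at the origin on the work surface. World frame = base frame: x ahead of the robot, y to its left, z up, the work surface at z = 0. Lengths are in m, angles in degrees, forces in N, time in s.
With the tool pointing down it reaches from about 0.425 to 0.95 m from the base axis. Payload 3.5 kg.
Tool frame: the origin (TCP) lies at the very end of the fingers, on their centre line; the grasp point (between the pads) lies 19 mm behind it; z points along the fingers, y is the line along which they close (so a half turn about z gives the same grasp; the last joint's range is limited). The gripper opens to 85 mm and grips with 20 to 120 N. Pads are 22 mm wide; open, the fingers measure 114 mm over their backs; the gripper's body (76 mm by 85 mm) begins 54 mm behind the grasp point. The pads swing forward as they close: fully open they stand 13 mm farther back than shut.
Start: joints at [-80.844, 16.404, 90.338, -0, 73.258, -8.594], TCP at [0.206, -0.643, 0.231] pointing down, gripper open.
Joint ranges: [-158.93, 158.93], [-51.34, 127.21], [12.03, 142.37], [-87.48, 267.48], [13.55, 161.25], [-162.69, 162.69]. Speed limits (degrees/s): [159.86, 159.86, 180, 180, 180, 180].

### API

Orientations are given as a 3x3 rotation matrix whose columns are the frame's x, y, z axes.
In Python, from bench import * gives the robot as it stands.
- The arm moves only by the tool send_rows, never from a script. Its argument "commands" is a list of rows, each a list of 5 numbers: the shift along the tool's x, y, z in cm, then the turn about the tool's z in rad, then the finger opening in cm, from 0 to 8.54. A call has 1 to 8 rows; each row shifts and turns the commanded pose from where the row before left it, along the tool's axes as they then stand; what a row does not reach is not made up. A row lasts 1/10 s, in which the tool goes at most 50 mm and 8.59 degrees, less where a joint would pass 70% of its speed; a pose out of reach is approached as far as the arm can. A call is refused whole if a number of a shift passes 5 or a number of a turn 0.15, either way. A call with a gripper value outside its range is refused whole. The fingers move at their own pace and stop on an object; "grip_force" is the grip in N (left out, the last holds). Time passes only in rows, so rows that do not move let the fingers close. It gives the time, the measured TCP pose, the force, the opening and the grip force at its end, in the units of the state.
- sense(): the state, without advancing time (a new reading comes with each control period).
- camera(name): name is "scene" or "top" or "wrist"; returns (picture, depth): 420x560x3 uint8, red, green, blue; 420x560 float32, m along the optical axis (not along the pixel's ray), 0 where there is no reading.
- camera_params(name): a dict with "fx", "fy", "cx", "cy" (pixels), "dist" ([k1, k2, p1, p2, k3] as OpenCV has them; the pictures are not rectified), "position" and "orientation" of the camera in the world. Camera axes: x right, y down, z forward; pixel columns grow to the right and rows downward; lengths in m; the calibration is good to about 2 mm. A picture is of the moment at which its call begins: read the wrist's pose just before it. camera_params takes no time and is no camera call; for the wrist camera it gives the pose at the moment of the call.
- job_done(): hands the job in; it is judged then, once.
The state is a dict: "time": time; "joint_pos": joint angles; "qd": joint speeds; "tau": joint torques, N m; "tcp_pos": TCP position; "ee_rot": TCP orientation; "ft_force": force on the tool from outside, world axes, zero at the start; "ft_torque": the same for the moment, N m; "opening": opening from 0.0 (shut) to 1.0 (fully open); "gripper_force": force on a finger pad.
Only numpy, scipy, OpenCV 4.12 (cv2) and the standard library are available. Lean on these libraries where they do the work, as an engineer would, in place of code of your own. Each camera call takes 0.05 s, during which the arm holds its last target. There are 200 camera calls.

## Working session

There is one attempt and no reset: what is moved stays moved. The work goes in short steps, Python scripts to look and compute and a tool call to move; the robot and the scene stay as the last step left them, time stands still between calls to the robot, and variables do not carry over. Pictures are saved under pics/ and viewed, at most 10 in all, crops included, and the job is handed in when it is done.

Besides the shell and the picture viewer there is one more tool, called as name(argument=value, ...), one argument or row to a line, values as JSON. send_rows: Moves the arm, as the interface text tells. Its arguments: {"type":"object","properties":{"commands":{"type":"array","items":{"type":"array","items":{"type":"number"}}},"grip_force":{"type":"number"}},"required":["commands"]}

```bash
ls; mkdir -p pics; python3 - <<'E'
from bench import *
import cv2,numpy as np
for n in ("scene","top"):
    p,d=camera(n); np.savez(n+".npz",p=p,d=d); cv2.imwrite(f"pics/{n}0.png",p[:,:,::-1])
    print(n,camera_params(n))
print(sense())
E
```

```text
pics
scene {'fx': 460.31635760782166, 'fy': 460.31635760782166, 'cx': 285.7295868466535, 'cy': 210.30448157068162, 'dist': array([-0.03895155,  0.        ,  0.        ,  0.        ,  0.        ]), 'position': array([ 1.30074072, -0.44193975,  1.4102195 ]), 'orientation': array([[ 0.52844898,  0.70273439, -0.47634656],
       [ 0.84887375, -0.44560789,  0.284336  ],
       [-0.0124511 , -0.55461516, -0.83201382]])}
top {'fx': 401.60346931818844, 'fy': 401.60346931818844, 'cx': 278.24893575682904, 'cy': 208.47372441924497, 'dist': array([-0.09929068,  0.        ,  0.        ,  0.        ,  0.        ]), 'position': array([0.4584818 , 0.02112635, 1.20004408]), 'orientation': array([[ 0.02592106, -0.99772308,  0.06226353],
       [-0.99959937, -0.02657727, -0.00973415],
       [ 0.01136678, -0.06198627, -0.99801227]])}
{'time': 0.1, 'joint_pos': array([-8.08424405e+01,  1.64482113e+01,  9.04166217e+01,  1.73229440e-03,
        7.32581346e+01, -8.59489018e+00]), 'qd': array([ 0.06589548, -0.14481403, -0.20103668, -0.01680416,  0.00580715,
        0.09026448]), 'tau': array([ 8.49088701e-04, -4.07296121e+01, -2.93699616e+01, -1.48774593e-04,
        3.40686951e-03,  2.64745717e-05]), 'tcp_pos': array([ 0.20574248, -0.64224308,  0.23006648]), 'ee_rot': array([[ 9.52385484e-01,  3.04896363e-01, -3.12981961e-04],
       [ 3.04896324e-01, -9.52383181e-01,  2.12344090e-03],
       [ 3.49350651e-04, -2.11776133e-03, -9.99997697e-01]]), 'ft_force': array([0.44486327, 0.11565235, 0.48801495]), 'ft_torque': array([ 0.02222988, -0.00026963,  0.02670754]), 'gripper_force': 0.0, 'opening': 1.0015138497508056}
```

View pics/scene0.png

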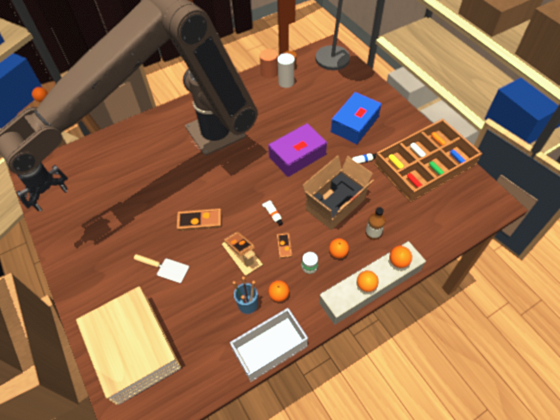

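View pics/top0.png

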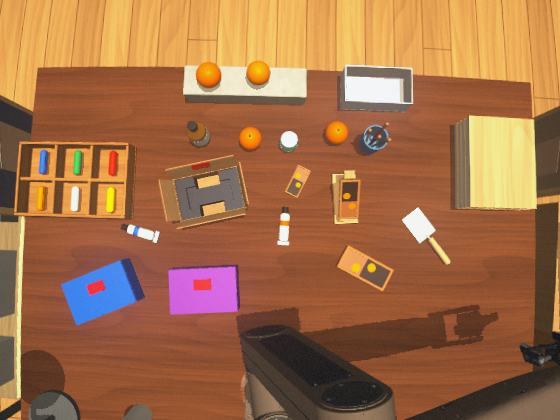

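The scene view shows the stand with the middle-sized painting at about (242,250) and the open carton at (338,190). In the top view the stand is at (347,197) and the carton at (208,192), with the red tab flap on its far (+x) side at (201,166). The blue and purple closed boxes and the two other paintings are look-alikes.

```bash
cat > h.py <<'E'
from bench import *
import cv2,numpy as np
def cloud(d,c):
    K=np.array([[c['fx'],0,c['cx']],[0,c['fy'],c['cy']],[0,0,1]])
    h,w=d.shape; u,v=np.meshgrid(np.arange(w),np.arange(h))
    n=cv2.undistortPoints(np.stack([u,v],-1).reshape(-1,1,2).astype(float),K,c['dist']).reshape(h,w,2)
    P=np.dstack([n*d[...,None],d])
    return P@c['orientation'].T+c['position']
E
python3 - <<'E'
from h import *
ims=[]
for n,(u0,v0,w,h) in {"top":(155,125,220,110),"scene":(220,150,170,130)}.items():
    z=np.load(n+".npz"); W=cloud(z['d'],camera_params(n)); np.save(n+"W.npy",W)
    p=z['p'][v0:v0+h,u0:u0+w,::-1]; ims.append(cv2.resize(p,(0,0),fx=3.6,fy=3.6,interpolation=cv2.INTER_CUBIC) if n=="top" else None)
    print(n,"table z",np.median(W[(abs(W[...,2])<.03)][:,2]))
    if n=="top":
        for (a,b) in [(347,178),(347,190),(347,205),(347,215),(345,220),(208,192)]: print(a,b,W[b,a].round(4))
cv2.imwrite("pics/c1.png",ims[0])
# painting: stand region plane fit
W=np.load("topW.npy"); s=W[170:226,332:362].reshape(-1,3)
s=s[(s[:,2]>.02)]; print(len(s),s.min(0),s.max(0))
E
```

```text
top table z 0.0001378337438777688
347 178 [ 0.6174 -0.1788  0.0957]
347 190 [ 0.5842 -0.1798  0.0926]
347 205 [ 0.5444 -0.1853  0.0657]
347 215 [ 0.5166 -0.1882  0.0518]
345 220 [ 0.5025 -0.185   0.0388]
208 192 [0.5729 0.2143 0.0448]
scene table z 0.0005262991737734479
912 [ 0.4584818  -0.217578    0.02837294] [0.63906729 0.02112635 1.20004408]
```

View pics/c1.png

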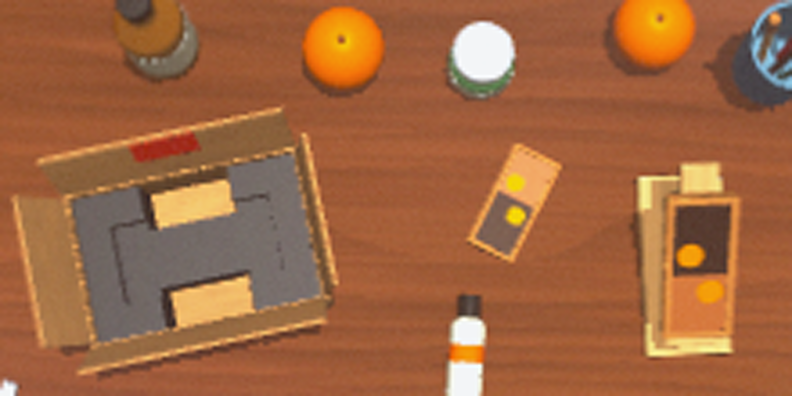

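The crop shows the carton (foam with fingers cutouts, red tab on the far flap at (165,147), short flaps left and right) turned roughly 11°, and the painting on the stand (665–738, 195–345) with the stand's post at its far end, so uphill is about world +x.

send_rows(
  commands=[
    [0, 0, -1, 0.103, 8.5],
    [0, 0, -1, 0.103, 8.5],
    [0, 0, -1, 0.103, 8.5],
    [2.4, -3.8, -0.8, 0, 8.5],
    [2.4, -3.8, -0.8, 0, 8.5],
    [2.4, -3.8, -0.8, 0, 8.5],
    [2.4, -3.8, -0.8, 0, 8.5],
    [2.4, -3.8, -0.8, 0, 8.5],
  ],
)

```text
time: 0.9
tcp_pos: [0.3262, -0.4509, 0.301]
ee_rot: [[1.0, 0.0, -0.0], [0.0, -1.0, 0.001], [-0.0, -0.001, -1.0]]
ft_force: [1.5, -0.3, 0.0]
opening: 0.998
gripper_force: 0.0
```

send_rows(
  commands=[
    [2.4, -3.8, -0.8, 0, 8.5],
    [2.4, -3.8, -0.8, 0, 8.5],
    [2.4, -3.8, -0.8, 0, 8.5],
    [2.4, -3.8, -0.8, 0, 8.5],
    [2.4, -3.8, -0.8, 0, 8.5],
    [2.4, -3.8, -0.8, 0, 8.5],
    [2.4, -3.8, -0.8, 0, 8.5],
    [0, 0, 0, 0, 8.5],
  ],
)

```text
time: 1.7
tcp_pos: [0.4955, -0.1826, 0.3584]
ee_rot: [[1.0, 0.007, 0.002], [0.007, -1.0, 0.001], [0.002, -0.001, -1.0]]
ft_force: [-0.4, 0.5, 1.1]
opening: 0.995
gripper_force: 0.0
```

```bash
python3 - <<'E'
from h import *
s=sense(); print(s['time'],s['tcp_pos'],s['ee_rot'].round(3).tolist())
c=camera_params("wrist"); p,d=camera("wrist"); np.savez("w1.npz",p=p,d=d,**c); cv2.imwrite("pics/w1.png",p[:,:,::-1]); print(c)
E
```

```text
1.7 [ 0.49548623 -0.18256982  0.35844767] [[1.0, 0.007, 0.002], [0.007, -1.0, 0.001], [0.002, -0.001, -1.0]]
{'fx': 360.2773106555101, 'fy': 360.2773106555101, 'cx': 278.89371627588423, 'cy': 199.1403487067603, 'dist': array([-0.05778451,  0.        ,  0.        ,  0.        ,  0.        ]), 'position': array([ 0.56970012, -0.18216898,  0.50098796]), 'orientation': array([[ 7.04912500e-03, -9.57424196e-01, -2.88598715e-01],
       [-9.99974536e-01, -7.07024332e-03, -9.69247088e-04],
       [-1.11248253e-03,  2.88598199e-01, -9.57449655e-01]])}
```

View pics/w1.png

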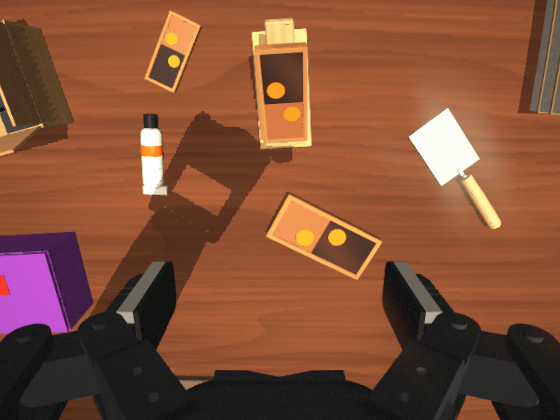

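The wrist picture shows the painting on the stand with corners near (254,46), (307,44), (311,142), (259,146), and the carton at the left edge. Next I fit the painted face from the depth, and move on to the carton.

```bash
python3 - <<'E'
from h import *
z=np.load("w1.npz"); W=cloud(z['d'],z); hsv=cv2.cvtColor(z['p'],cv2.COLOR_RGB2HSV)
reg=np.zeros(W.shape[:2],bool); reg[30:160,240:325]=1
Q=W[70:120,265:300].reshape(-1,3); A=np.c_[Q[:,:2],np.ones(len(Q))]
co,*_=np.linalg.lstsq(A,Q[:,2],rcond=None); r=Q[:,2]-A@co; k=abs(r)<.002
co,*_=np.linalg.lstsq(A[k],Q[k,2],rcond=None)
n=np.array([-co[0],-co[1],1]); n/=np.linalg.norm(n); print("normal",n,"tilt",np.degrees(np.arccos(n[2])))
res=(W[...,2]-W[...,0]*co[0]-W[...,1]*co[1]-co[2])*n[2]
m=(reg&(abs(res)<.004)).astype(np.uint8)
m=cv2.morphologyEx(m,cv2.MORPH_OPEN,np.ones((5,5)))
nl,l,st,_=cv2.connectedComponentsWithStats(m); i=1+st[1:,4].argmax(); P=W[l==i]
ex=np.array([n[2],0,-n[0]]);ex/=np.linalg.norm(ex); ey=np.cross(n,ex); o=P.mean(0)
uv=np.c_[(P-o)@ex,(P-o)@ey].astype(np.float32)
(cu,cv),sz,ang=cv2.minAreaRect(uv); c=o+cu*ex+cv*ey
print("face centre",c,"size",sz,ang,"back",c-.014*n,"mid",c-.007*n)
E
```

```text
normal [-0.49665079 -0.05027422  0.86649322] tilt 29.946348968604763
face centre [ 0.55760661 -0.1864205   0.07414614] size (0.12987998127937317, 0.05510113760828972) 2.556032180786133 back [ 0.56455972 -0.18571666  0.06201523] mid [ 0.56108316 -0.18606858  0.06808068]
```

send_rows(
  commands=[
    [0, -4.8, 0, 0, 8.5],
    [0, -4.8, 0, 0, 8.5],
    [0, -4.8, 0, 0, 8.5],
    [0, -4.8, 0, 0, 8.5],
    [0, -4.8, 0, 0, 8.5],
    [0, -4.8, 0, 0, 8.5],
    [0, -4.8, 0, 0, 8.5],
    [0, -4.8, 0, 0, 8.5],
  ],
)

```text
time: 2.55
tcp_pos: [0.493, 0.1977, 0.3566]
ee_rot: [[1.0, -0.001, -0.001], [-0.001, -1.0, -0.001], [-0.001, 0.001, -1.0]]
ft_force: [1.4, -0.6, 0.3]
opening: 0.994
gripper_force: 0.0
```

send_rows(
  commands=[
    [0, 0, 0, 0, 8.5],
    [0, 0, 0, 0, 8.5],
  ],
)

```text
time: 2.75
tcp_pos: [0.493, 0.1971, 0.3563]
ee_rot: [[1.0, 0.002, -0.002], [0.002, -1.0, -0.001], [-0.002, 0.001, -1.0]]
ft_force: [-0.4, -0.5, 0.2]
opening: 0.997
gripper_force: 0.0
```

```bash
python3 - <<'E'
from h import *
s=sense(); print(s['time'],s['tcp_pos'],s['ee_rot'].round(3).tolist())
c=camera_params("wrist"); p,d=camera("wrist"); np.savez("w2.npz",p=p,d=d,**c); cv2.imwrite("pics/w2.png",p[:,:,::-1])
E
```

```text
2.75 [0.49300941 0.19705585 0.35631526] [[1.0, 0.002, -0.002], [0.002, -1.0, -0.001], [-0.002, 0.001, -1.0]]
```

View pics/w2.png

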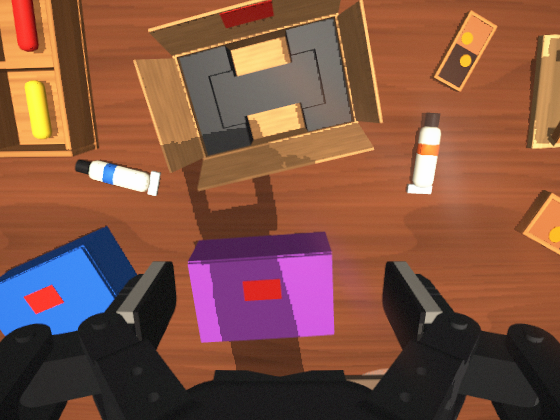

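The carton is directly below the camera: foam corners near (178,55), (338,17), (354,123), (205,157), pocket outline (209,79)–(325,103), yellow floor cutouts at (260,57) and (275,121), red tab at (247,13).

```bash
python3 - <<'E'
from h import *
z=np.load("w2.npz"); W=cloud(z['d'],z); print(z['position'])
reg=np.zeros(W.shape[:2],np.uint8); cv2.fillPoly(reg,[np.array([[165,40],[340,5],[370,130],[200,170]])],1)
Z=W[...,2]
def rect(m):
    m=m.astype(np.uint8); m=cv2.morphologyEx(m,cv2.MORPH_OPEN,np.ones((3,3)))
    nl,l,st,_=cv2.connectedComponentsWithStats(m); i=1+st[1:,4].argmax()
    P=W[l==i][:,:2].astype(np.float32)
    return cv2.minAreaRect(P), st[i]
print("interior",rect((reg>0)&(Z<.0605)&(Z>-.01)))
print("pocket",rect((reg>0)&(Z<.051)&(Z>.040)))
for nm,lo,hi in(("foam",.052,.062),("pocket",.04,.05)): print(nm,np.median(Z[(reg>0)&(Z>lo)&(Z<hi)]))
# gray foam mask boundary cast
hsv=cv2.cvtColor(z['p'],cv2.COLOR_RGB2HSV); f=((hsv[...,1]<60)&(hsv[...,2]<130)&(reg>0))
print("foam colour",rect(f))
floor=(reg>0)&(Z<.02)&(Z>-.02); nl,l,st,ce=cv2.connectedComponentsWithStats(floor.astype(np.uint8))
for i in range(1,nl):
    if st[i,4]>200: P=W[l==i]; print("cut",cv2.minAreaRect(P[:,:2].astype(np.float32)),st[i])
# flaps: sample tops
for nm,(u,v) in dict(tab=(247,13),tabL=(155,32),a=(365,60),aEdge=(378,118),b=(160,110),bEdge=(140,65),plain=(285,165),plainEdgeL=(201,185),plainEdgeR=(371,147)).items(): print(nm,W[v,u].round(4))
E
```

```text
[0.56779991 0.19731548 0.49859259]
interior (((0.5683658123016357, 0.21087099611759186), (0.11937368661165237, 0.1836782544851303), 13.589561462402344), array([  179,    19,   174,   137, 16128], dtype=int32))
pocket (((0.5681653022766113, 0.21082431077957153), (0.06332471966743469, 0.12837330996990204), 13.847939491271973), array([ 209,   50,  116,   78, 4986], dtype=int32))
foam 0.05680918296577728
pocket 0.04479683373259735
foam colour (((0.5620182752609253, 0.23779073357582092), (0.11722720414400101, 0.1265345811843872), 13.957381248474121), array([ 180,   46,  121,  109, 6758], dtype=int32))
cut ((0.6096815466880798, 0.22092634439468384), (0.03415901958942413, 0.07190525531768799), 13.792563438415527) [ 229   35   62   42 1634]
cut ((0.5266371369361877, 0.20139339566230774), (0.0335128977894783, 0.07260450720787048), 13.697464942932129) [ 247  103   59   38 1454]
tab [0.6391 0.2277 0.1215]
tabL [0.6216 0.3152 0.13  ]
a [0.5965 0.1123 0.1236]
aEdge [0.5406 0.0967 0.1286]
b [0.5479 0.3205 0.1171]
bEdge [0.5921 0.3344 0.125 ]
plain [0.4916 0.1905 0.127 ]
plainEdgeL [0.4702 0.2798 0.1284]
plainEdgeR [0.512  0.1032 0.134 ]
```

send_rows(
  commands=[
    [0.9, 4.78, 0, 0, 8.5],
    [0.9, 4.78, 0, 0, 8.5],
    [0.9, 4.78, 0, 0, 8.5],
    [0.9, 4.78, 0, 0, 8.5],
    [0.9, 4.78, 0, 0, 8.5],
    [0.9, 4.78, 0, 0, 8.5],
    [0.9, 4.78, 0, 0, 8.5],
    [0.9, 4.78, 0, 0, 8.5],
  ],
)

```text
time: 3.6
tcp_pos: [0.5641, -0.1895, 0.3572]
ee_rot: [[1.0, -0.003, -0.0], [-0.003, -1.0, -0.0], [-0.0, 0.0, -1.0]]
ft_force: [1.7, 0.4, 0.2]
opening: 0.997
gripper_force: 0.0
```

send_rows(
  commands=[
    [0, 0, 3, -0.05, 8.5],
    [0, 0, 4, 0, 8.5],
    [0, 0, 4, 0, 8.5],
    [0, 0, 4, 0, 8.5],
    [0, 0, 2, 0, 8.5],
    [0, 0, 0, 0, 8.5],
    [0, 0, 0, 0, 8.5],
  ],
)

```text
time: 4.3
tcp_pos: [0.5649, -0.1867, 0.1878]
ee_rot: [[0.999, 0.048, -0.0], [0.048, -0.999, -0.0], [-0.0, 0.0, -1.0]]
ft_force: [-0.0, 0.1, -0.6]
opening: 0.994
gripper_force: 0.0
```

```bash
python3 - <<'E'
from h import *
c=camera_params("wrist"); p,d=camera("wrist"); W=cloud(d,c); cv2.imwrite("pics/w3.png",p[:,:,::-1])
n=np.array([-.5*np.cos(.05),-.5*np.sin(.05),.866]); o=np.array([.5689,-.185,.0645])+.014*n
r=(W-o)@n; print("plane off",np.median(r[(np.linalg.norm(W-o,axis=2)<.025)]))
m=((abs(r)<.003)&(np.linalg.norm(W-o,axis=2)<.075)).astype(np.uint8); m=cv2.morphologyEx(m,cv2.MORPH_OPEN,np.ones((7,7)))
nl,l,st,_=cv2.connectedComponentsWithStats(m); i=1+st[1:,4].argmax(); P=W[l==i]
ex=np.array([.866,0,.5]); ex-=n*(ex@n); ex/=np.linalg.norm(ex); ey=np.cross(n,ex)
uv=np.c_[(P-o)@ex,(P-o)@ey].astype(np.float32); print(cv2.minAreaRect(uv),st[i])
for a in np.arange(-.06,.06,.02):
    k=abs(uv[:,0]-a)<.004
    if k.sum()>20: print(a.round(2),np.percentile(uv[k,1],[1,99]).round(4))
E
```

```text
plane off 3.8102746937516364e-05
((-0.005293361842632294, -0.0012343935668468475), (0.12984544038772583, 0.05509642884135246), 3.437093496322632) [ 234  133   87  120 8942]
-0.06 [-0.0282  0.0218]
-0.04 [-0.03    0.0236]
-0.02 [-0.0291  0.0247]
0.0 [-0.0278  0.026 ]
0.02 [-0.0268  0.0271]
0.04 [-0.0255  0.0282]
```

send_rows(
  commands=[
    [0, 0, 4, -0.015, 8.5],
    [0, 0, 4, 0, 8.5],
    [0, 0, 3, 0, 8.5],
    [0, 0, 2, 0, 8.5],
    [0, 0, 0.9, 0, 8.5],
    [0, 0, 0, 0, 8.5],
    [0, 0, 0, 0, 6.5],
    [0, 0, 0, 0, 5.0],
  ],
  grip_force=40,
)

```text
time: 5.15
tcp_pos: [0.5669, -0.1858, 0.0507]
ee_rot: [[0.998, 0.066, 0.004], [0.066, -0.998, -0.002], [0.003, 0.002, -1.0]]
ft_force: [0.3, 0.3, 0.2]
opening: 0.686
gripper_force: 0.0
```

send_rows(
  commands=[
    [0, 0, 0, 0, 4.5],
    [0, 0, 0, 0, 4.5],
    [0, 0, 0, 0, 4.5],
    [0, 0, 0, 0, 4.5],
  ],
)

```text
time: 5.55
tcp_pos: [0.567, -0.1858, 0.0508]
ee_rot: [[0.998, 0.066, 0.004], [0.066, -0.998, -0.002], [0.003, 0.002, -1.0]]
ft_force: [-1.1, 0.8, 5.8]
opening: 0.636
gripper_force: 43.3
```

send_rows(
  commands=[
    [0, 0, -0.5, 0, 4.5],
    [0, 0, -1.5, 0, 4.5],
    [0, 0, -3, 0, 4.5],
    [0, 0, -4, 0, 4.5],
    [0, 0, -4, 0, 4.5],
    [0, 0, -4, 0, 4.5],
    [0, 0, -3, 0, 4.5],
    [0, 0, -1, 0, 4.5],
  ],
)

```text
time: 6.35
tcp_pos: [0.5669, -0.1856, 0.2639]
ee_rot: [[0.998, 0.066, 0.007], [0.066, -0.998, -0.004], [0.007, 0.004, -1.0]]
ft_force: [0.3, -0.4, -1.2]
opening: 0.643
gripper_force: 42.5
```

```bash
python3 - <<'E'
from h import *
s=sense(); print(s['tcp_pos'],s['ee_rot'][:,0],s['gripper_force'],s['opening'])
p,d=camera("wrist"); cv2.imwrite("pics/w4.png",p[:,:,::-1])
E
```

```text
[ 0.56687198 -0.18557719  0.26390995] [0.99780028 0.06592226 0.00698937] 42.54449263215065 0.6432980935957385
```

View pics/w4.png

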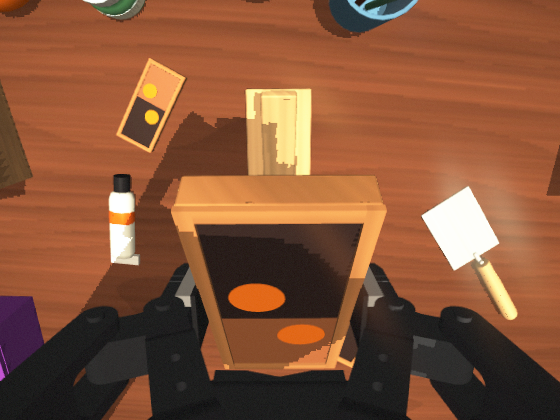

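The painting is held at a steady tilt in the fingers, face up (face about (180–385, 178–370)), clear of the stand.

```bash
cat > hand.py <<'E'
from h import *
def hand():
    s=sense(); c=camera_params("wrist"); p,d=camera("wrist"); W=cloud(d,c)
    T=(W-s['tcp_pos'])@s['ee_rot']   # tool frame
    m=(abs(T[...,1])<.02)&(abs(T[...,0])<.07)&(T[...,2]<.03)&(T[...,2]>-.075)&(d>0)
    m[:215]=0; m[360:]=0
    Q=T[m]
    for _ in range(4):
        A=np.c_[Q[:,:2],np.ones(len(Q))]; co,*_=np.linalg.lstsq(A,Q[:,2],rcond=None); r=Q[:,2]-A@co; Q=Q[abs(r)<max(.0015,2*r.std())]
    print(len(Q),"face plane tool z=",co,"tilt deg",np.degrees(np.arctan(co[0])),"x range",Q[:,0].min(),Q[:,0].max())
    return s
E
python3 -c "
from hand import *
hand()"
```

```text
16066 face plane tool z= [-0.57150628  0.00844553 -0.02849425] tilt deg -29.748237747254443 x range -0.05011064462485853 0.04376426535318804
```

send_rows(
  commands=[
    [0.3, -2, 0, 0, 4.5],
    [0.3, -4.5, 0, 0, 4.5],
    [0.3, -4.8, 0, 0, 4.5],
    [0.3, -4.8, 0, 0, 4.5],
    [0.3, -4.8, 0, 0, 4.5],
    [0.3, -4.8, 0, 0, 4.5],
    [0.3, -4.8, 0, 0, 4.5],
    [0.3, -4.8, 0, 0, 4.5],
  ],
)

```text
time: 7.25
tcp_pos: [0.5644, 0.1706, 0.2549]
ee_rot: [[0.998, 0.066, -0.005], [0.066, -0.998, -0.001], [-0.005, 0.0, -1.0]]
ft_force: [1.4, -0.5, -1.4]
opening: 0.638
gripper_force: 42.6
```

send_rows(
  commands=[
    [0.35, -4.3, 0, 0, 4.5],
    [0, 0, 0, -0.145, 4.5],
    [0, 0, 0, -0.145, 4.5],
    [0, 0, 0, -0.145, 4.5],
    [0, 0, 0, -0.145, 4.5],
    [0, 0, 0, -0.145, 4.5],
    [0, 0, 0, -0.145, 4.5],
    [0, 0, 0, -0.145, 4.5],
  ],
)

```text
time: 8.05
tcp_pos: [0.5654, 0.2117, 0.2546]
ee_rot: [[0.465, 0.885, -0.006], [0.885, -0.465, -0.001], [-0.004, -0.005, -1.0]]
ft_force: [0.6, 0.9, -0.5]
opening: 0.633
gripper_force: 42.6
```

send_rows(
  commands=[
    [0, 0, 0, -0.145, 4.5],
    [0, 0, 0, -0.145, 4.5],
    [0, 0, 0, -0.145, 4.5],
    [0, 0, 0, -0.145, 4.5],
    [0, 0, 0, -0.145, 4.5],
    [0, 0, 0, 0, 4.5],
    [0, 0, 0, 0, 4.5],
  ],
)

```text
time: 8.75
tcp_pos: [0.5659, 0.2118, 0.256]
ee_rot: [[-0.23, 0.973, -0.004], [0.973, 0.23, -0.001], [0.0, -0.004, -1.0]]
ft_force: [-0.6, 0.2, -0.6]
opening: 0.638
gripper_force: 42.7
```

```bash
python3 -c "
from hand import *
s=hand(); print(s['tcp_pos'],s['ee_rot'].tolist())"
```

```text
16017 face plane tool z= [-0.57075158  0.00689556 -0.02873836] tilt deg -29.715631878656065 x range -0.0510430283409414 0.04349165887076386
[0.56589815 0.21180367 0.2559576 ] [[-0.22989166259986935, 0.9732085237419237, -0.003872051540674864], [0.9732162094175415, 0.22989058386620467, -0.0007274452609120634], [0.00018219226097050388, -0.003935576923566404, -0.9999922389900128]]
```

send_rows(
  commands=[
    [-0.55, 0.2, 1, -0.008, 4.5],
    [0, 0, 3, 0, 4.5],
    [0, 0, 4, 0, 4.5],
    [0, 0, 4, 0, 4.5],
    [0, 0, 3, 0, 4.5],
    [0, 0, 2, 0, 4.5],
    [0, 0, 1, 0, 4.5],
    [0, 0, 0, 0, 4.5],
  ],
  grip_force=20,
)

```text
time: 9.6
tcp_pos: [0.5688, 0.2066, 0.0761]
ee_rot: [[-0.24, 0.971, -0.004], [0.971, 0.24, -0.001], [0.0, -0.004, -1.0]]
ft_force: [0.3, -0.3, -1.1]
opening: 0.64
gripper_force: 42.7
```

```bash
python3 -c "
from hand import *
s=hand(); print(s['tcp_pos'],s['ee_rot'][:,0],s['gripper_force'],s['opening'],s['ft_force'])
d=s['tcp_pos'][:2]-[.5682,.2108]; print('err tool', d@s['ee_rot'][:2,:2])"
```

```text
16056 face plane tool z= [-0.57105411  0.00692343 -0.02872684] tilt deg -29.72870474125788 x range -0.0503803889989976 0.04350719866853365
[0.56882586 0.20659041 0.07611683] [-2.39971799e-01  9.70779843e-01  1.81811239e-04] 42.68034741282463 0.6402869384328784 [ 0.33087694 -0.31928444 -1.1199756 ]
err tool [-0.00423677 -0.00040261]
```

send_rows(
  commands=[
    [0, 0, 1, 0, 4.5],
    [0, 0, 0.6, 0, 4.6],
    [0.1, 0, 0.4, 0, 4.6],
    [0.1, 0, 0.4, 0, 4.6],
    [0.1, 0, 0.4, 0, 4.6],
    [0, 0, 0, 0, 4.6],
  ],
  grip_force=20,
)

```text
time: 10.25
tcp_pos: [0.5705, 0.2115, 0.0527]
ee_rot: [[-0.24, 0.971, 0.003], [0.971, 0.24, 0.002], [0.001, 0.003, -1.0]]
ft_force: [-2.0, 2.6, 6.9]
opening: 0.641
gripper_force: 43.2
```

```bash
python3 -c "
from hand import *
s=hand(); print(s['tcp_pos'],s['gripper_force'],s['opening'],s['ft_force'])
d=s['tcp_pos'][:2]-[.5682,.2108]; print('err tool', d@s['ee_rot'][:2,:2])"
```

```text
16629 face plane tool z= [-0.40777038  0.00215285 -0.02901883] tilt deg -22.18417993601498 x range -0.03963030823194328 0.040448776399375434
[0.57047498 0.21149988 0.05268038] 43.198015093803406 0.6413153199353844 [-2.00861741  2.5628191   6.88031335]
err tool [0.00013221 0.00237652]
```

send_rows(
  commands=[
    [0.05, -0.07, 0.4, 0, 4.6],
    [0.05, -0.07, 0.4, 0, 4.6],
    [0.05, -0.06, 0.4, 0, 4.6],
    [0.05, 0, 0.4, 0, 4.6],
    [0, 0, 0.4, 0, 4.6],
    [0, 0, 0, 0, 4.6],
  ],
)

```text
time: 10.9
tcp_pos: [0.5694, 0.213, 0.0329]
ee_rot: [[-0.241, 0.97, 0.006], [0.97, 0.241, 0.002], [0.001, 0.007, -1.0]]
ft_force: [0.6, 4.1, 5.7]
opening: 0.637
gripper_force: 43.1
```

```bash
python3 -c "
from hand import *
s=hand(); print(s['tcp_pos'],s['gripper_force'],s['opening'],s['ft_force'])
d=s['tcp_pos'][:2]-[.5682,.2108]; print('err tool', d@s['ee_rot'][:2,:2])"
```

```text
16223 face plane tool z= [-0.07852717  0.00665107 -0.02980396] tilt deg -4.490061327097724 x range -0.02702752764257384 0.036010177890999515
[0.56935565 0.21304111 0.03291055] 43.13286602497101 0.6373354805661803 [0.61199739 4.10983184 5.67725902]
err tool [0.00189596 0.00166231]
```

send_rows(
  commands=[
    [0, -0.07, 0.2, 0, 4.6],
    [0, -0.05, 0.15, 0, 4.6],
    [0, 0, 0, 0, 4.6],
    [0, 0, 0, 0, 5.6],
    [0, 0, 0, 0, 6.4],
    [0, 0, 0, 0, 6.8],
    [0, 0, 0, 0, 6.8],
  ],
)

```text
time: 11.65
tcp_pos: [0.566, 0.2111, 0.0273]
ee_rot: [[-0.24, 0.971, 0.0], [0.971, 0.24, 0.0], [-0.0, 0.0, -1.0]]
ft_force: [-0.7, -0.1, 4.9]
opening: 0.795
gripper_force: 0.0
```

```bash
python3 -c "
from hand import *
s=hand(); print(s['tcp_pos'],s['gripper_force'],s['opening'],s['ft_force'])
d=s['tcp_pos'][:2]-[.5682,.2108]; print('err tool', d@s['ee_rot'][:2,:2])"
```

```text
16156 face plane tool z= [ 0.00550726  0.00087977 -0.03021592] tilt deg 0.31553966072746353 x range -0.024528094937433728 0.03504886741366693
[0.56596909 0.21114743 0.02727356] 0.0 0.7947057181638316 [-0.72464923 -0.07347423  4.86330265]
err tool [ 0.00087362 -0.00208193]
```

send_rows(
  commands=[
    [0, 0.15, 0, 0, 6.8],
    [0, 0, -1, 0, 6.8],
    [0, 0, -2, 0, 6.8],
    [0, 0, -4, 0, 6.8],
    [0, 0, -5, 0, 6.8],
    [0, 0, -5, 0, 6.8],
    [-2, 0, -5, 0, 4],
    [-2, 0, -4, 0, 1],
  ],
)

```text
time: 12.5
tcp_pos: [0.5764, 0.1742, 0.2862]
ee_rot: [[-0.242, 0.97, 0.002], [0.97, 0.242, 0.0], [-0.0, 0.002, -1.0]]
ft_force: [0.3, 0.2, -0.3]
opening: 0.467
gripper_force: 0.0
```

send_rows(
  commands=[
    [-2, 0, -2, 0, 0],
    [0, 0, 0, 0, 0],
    [0, 0, 0, 0, 0],
  ],
)

```text
time: 12.8
tcp_pos: [0.5809, 0.1546, 0.3026]
ee_rot: [[-0.24, 0.971, -0.001], [0.971, 0.24, 0.0], [0.001, -0.001, -1.0]]
ft_force: [-0.0, 0.9, -1.0]
opening: 0.0
gripper_force: 0.0
```

```bash
python3 - <<'E'
from h import *
s=sense(); print(s['time'],s['tcp_pos'],s['ee_rot'][:,0])
c=camera_params("wrist"); p,d=camera("wrist"); np.savez("w5.npz",p=p,d=d,**c); cv2.imwrite("pics/w5.png",p[:,:,::-1])
W=cloud(d,c); o=np.array([.5682,.2108]); R=np.array([[.971,-.2385],[.2385,.971]])
L=(W[...,:2]-o)@R; Z=W[...,2]
hsv=cv2.cvtColor(p,cv2.COLOR_RGB2HSV)
m=(abs(L[...,0])<.058)&(abs(L[...,1])<.09)&(((hsv[...,1]>110)&(Z>.045)&(Z<.07))|((abs(L[...,0])<.02)&(abs(L[...,1])<.05)))
m=cv2.morphologyEx(m.astype(np.uint8),cv2.MORPH_OPEN,np.ones((5,5))); nl,l,st,_=cv2.connectedComponentsWithStats(m); i=1+st[1:,4].argmax()
print("painting in carton",cv2.minAreaRect(L[l==i].astype(np.float32)),st[i]); 
for y in(-.05,0,.05): print(y,np.median(Z[(abs(L[...,0])<.02)&(abs(L[...,1]-y)<.005)]))
# flaps: angles from depth in the carton frame
for nm,ax,h,sg,hz in(("a",1,.094,-1,.0715),("b",1,.094,1,.0715),("plain",0,.062,-1,.0745),("tab",0,.062,1,.0745)):
    o_=L[...,1-ax]; q=sg*L[...,ax]-h; k=(abs(o_)<.04)&(Z>hz+.01)&(Z<.16)&(abs(q)<.08)
    print(nm,k.sum(),"angle",np.median(np.arctan2(Z[k]-hz,-q[k])) if k.sum() else None)
E
```

```text
12.8 [0.58092326 0.15463557 0.30259871] [-2.39713816e-01  9.70843363e-01  6.71013581e-04]
painting in carton ((-0.006869821809232235, -0.021857231855392456), (0.03606652468442917, 0.06909028440713882), 18.69867706298828) [  174   248   210   172 18733]
-0.05 0.3520813568941543
0 0.05729671116124835
0.05 0.057532667055117614
a 2352 angle 1.734097541808108
b 64 angle 1.8286624189086575
plain 4145 angle 2.2540102476135093
tab 3793 angle 2.0733685534434123
```

View pics/w5.png

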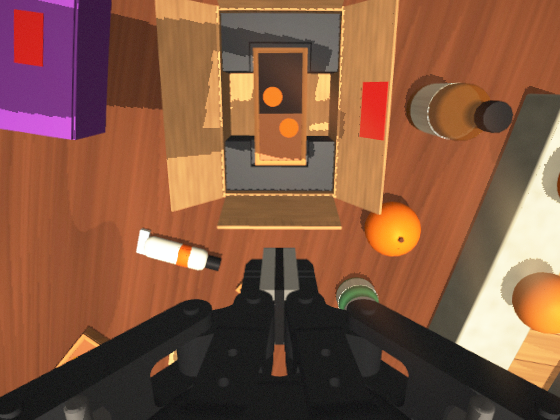

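The painting lies flat and centred in the pocket (252–308, 48–165). The bottle (440,110) and an orange (393,230) stand close to the tab flap, so I measure how much room there is.

```bash
python3 - <<'E'
from h import *
z=np.load("w5.npz"); W=cloud(z['d'],z); S=np.load("sceneW.npy"); T=np.load("topW.npy")
o=np.array([.5682,.2108]); R=np.array([[.971,-.2385],[.2385,.971]])
for nm,W_ in(("wrist",W),("scene",S),("top",T)):
    L=(W_[...,:2]-o)@R; Z=W_[...,2]
    k=(Z>.03)&(Z<.2)&(L[...,0]>.075)&(L[...,0]<.25)&(abs(L[...,1])<.2)
    for x in np.arange(.08,.25,.02):
        print(nm,"x%.2f"%x,[ "%.0f"%(1000*Z[k&(abs(L[...,0]-x)<.01)&(abs(L[...,1]-y)<.01)].max()) if (k&(abs(L[...,0]-x)<.01)&(abs(L[...,1]-y)<.01)).any() else "." for y in np.arange(-.18,.19,.02)])
E
```

```text
wrist x0.08 ['.', '.', '.', '.', '125', '125', '124', '127', '126', '127', '128', '124', '125', '125', '117', '.', '.', '.', '.']
wrist x0.10 ['.', '45', '48', '.', '129', '130', '130', '129', '129', '129', '129', '129', '129', '130', '.', '.', '.', '.', '.']
wrist x0.12 ['51', '63', '63', '58', '.', '.', '.', '.', '.', '.', '.', '.', '.', '.', '.', '.', '.', '.', '.']
wrist x0.14 ['56', '65', '67', '61', '.', '.', '.', '.', '.', '72', '.', '.', '.', '.', '.', '.', '.', '.', '.']
wrist x0.16 ['52', '62', '63', '58', '.', '.', '.', '.', '149', '151', '112', '.', '.', '.', '.', '.', '.', '.', '.']
wrist x0.18 ['.', '.', '43', '.', '.', '.', '.', '85', '151', '152', '151', '.', '.', '.', '.', '.', '.', '.', '.']
wrist x0.20 ['.', '.', '.', '.', '.', '.', '.', '.', '104', '150', '108', '.', '.', '.', '.', '.', '.', '.', '.']
wrist x0.22 ['.', '.', '.', '.', '.', '.', '.', '.', '.', '.', '.', '.', '.', '.', '.', '.', '.', '.', '.']
wrist x0.24 ['69', '.', '.', '.', '.', '.', '.', '.', '.', '.', '.', '.', '.', '.', '.', '.', '.', '.', '.']
scene x0.08 ['.', '.', '.', '.', '134', '139', '13
[... 1284 characters left out ...]
, '.', '.', '.', '.', '.', '.', '.']
top x0.14 ['57', '67', '70', '61', '.', '.', '.', '.', '.', '38', '.', '.', '.', '.', '.', '.', '.', '.', '.']
top x0.16 ['53', '62', '62', '53', '.', '.', '.', '59', '149', '152', '108', '.', '.', '.', '.', '.', '.', '.', '.']
top x0.18 ['.', '.', '40', '.', '.', '.', '.', '91', '151', '154', '112', '.', '.', '.', '.', '.', '.', '.', '.']
top x0.20 ['.', '.', '.', '.', '.', '.', '.', '.', '106', '.', '93', '.', '.', '.', '.', '.', '.', '.', '.']
top x0.22 ['.', '.', '.', '.', '.', '.', '.', '.', '.', '.', '.', '.', '.', '.', '.', '.', '.', '.', '.']
top x0.24 ['68', '.', '.', '.', '.', '.', '.', '.', '.', '.', '.', '.', '.', '.', '.', '.', '.', '.', '.']
```

send_rows(
  commands=[
    [-4.1, 0, 0, 0, 0],
    [-4.1, 0, 0, 0, 0],
    [0, 0, 4.8, 0, 0],
    [0, 0, 4.8, 0, 0],
    [0, 0, 4.8, 0, 0],
    [0, 0, 4, 0, 0],
    [0, 0, 0.9, 0, 0],
    [0, 0, 0, 0, 0],
  ],
)

```text
time: 13.65
tcp_pos: [0.5986, 0.0759, 0.1068]
ee_rot: [[-0.241, 0.97, -0.007], [0.97, 0.241, 0.0], [0.002, -0.007, -1.0]]
ft_force: [0.7, 0.0, 0.9]
opening: -0.0
gripper_force: 0.0
```

```bash
cat > cf.py <<'E'
from h import *
def cf():
    s=sense(); d=s['tcp_pos'][:2]-[.5682,.2108]; R=np.array([[.971,-.2385],[.2385,.971]])
    print("t",s['time'],"carton xy",(d@R).round(4),"z",s['tcp_pos'][2].round(4),"F",s['ft_force'].round(1)); return s
def flaps(name="top"):
    p,d=camera(name); W=cloud(d,camera_params(name))
    o=np.array([.5682,.2108]); R=np.array([[.971,-.2385],[.2385,.971]]); L=(W[...,:2]-o)@R; Z=W[...,2]
    for x in np.arange(-.12,.13,.02):
        print("x%+.2f"%x,["%3.0f"%(1000*np.median(Z[k])) if (k:=(abs(L[...,0]-x)<.008)&(abs(L[...,1]-y)<.008)&(d>0)).any() else "  ." for y in np.arange(-.14,.15,.02)])
    return p
E
python3 -c "
from cf import *
cf()"
```

```text
t 13.65 carton xy [-0.0026 -0.1382] z 0.1068 F [0.7 0.  0.9]
```

send_rows(
  commands=[
    [1.7, 0, 0, 0, 0],
    [1.6, 0, -0.2, 0, 0],
    [1.4, 0, 0.0, 0, 0],
    [0.7, 0, 0.3, 0, 0],
    [0.7, 0, 0.4, 0, 0],
    [0.5, 0, 0.6, 0, 0],
    [0.4, 0, 0.7, 0, 0],
    [0.2, 0, 0.5, 0, 0],
  ],
)

```text
time: 14.45
tcp_pos: [0.5832, 0.1452, 0.0861]
ee_rot: [[-0.241, 0.971, -0.001], [0.971, 0.241, 0.0], [0.0, -0.001, -1.0]]
ft_force: [0.7, 0.3, 2.0]
opening: -0.0
gripper_force: 0.4
```

send_rows(
  commands=[
    [0.1, 0, 0.5, 0, 0],
    [0, 0, 0.5, 0, 0],
    [0, 0, 0.2, 0, 0],
    [0, 0, 0, 0, 0],
  ],
)

```text
time: 14.85
tcp_pos: [0.5832, 0.1456, 0.0746]
ee_rot: [[-0.24, 0.971, -0.001], [0.971, 0.24, -0.0], [0.0, -0.001, -1.0]]
ft_force: [0.2, 0.2, 0.7]
opening: 0.001
gripper_force: 0.0
```

```bash
python3 -c "
from cf import *
cf()"
```

```text
t 14.85 carton xy [-0.001  -0.0668] z 0.0746 F [0.2 0.2 0.7]
```

send_rows(
  commands=[
    [0, 0, 0.2, 0, 0],
    [0, 0, 0.2, 0, 0],
    [0, 0, 0, 0, 0],
  ],
)

```text
time: 15.15
tcp_pos: [0.5838, 0.1458, 0.073]
ee_rot: [[-0.241, 0.971, -0.0], [0.971, 0.241, -0.0], [-0.0, -0.0, -1.0]]
ft_force: [-3.9, -0.5, 6.8]
opening: -0.001
gripper_force: 3.7
```

send_rows(
  commands=[
    [0, 0, -3, 0, 0],
    [0, 0, -5, 0, 0],
    [4, 0, -2, 0, 0],
    [4.9, 0, 0, 0, 0],
    [4.9, 0, 0, 0, 0],
    [4.9, 0, 0, 0, 0],
    [2.5, 0, 0, 0, 0],
    [0, 0, 0, 0, 0],
  ],
)

```text
time: 15.95
tcp_pos: [0.5311, 0.3548, 0.1713]
ee_rot: [[-0.245, 0.97, 0.0], [0.97, 0.245, 0.001], [0.001, 0.0, -1.0]]
ft_force: [-0.1, -0.4, -0.2]
opening: 0.005
gripper_force: 0.0
```

```bash
python3 -c "
from cf import *
cf(); flaps()"
```

```text
t 15.95 carton xy [-0.0016  0.1487] z 0.1713 F [-0.1 -0.4 -0.2]
x-0.12 [' -0', '  1', '  1', ' -1', ' -1', ' -0', '  0', ' -1', '  0', ' -0', ' -0', '497', '518', '520', '516']
x-0.10 [' -0', '  1', '  1', '111', '115', '112', '114', '112', '114', '113', '113', '472', '502', '510', '507']
x-0.08 [' -1', ' -0', '  1', ' 95', ' 95', ' 96', ' 95', ' 96', ' 95', ' 95', ' 97', '469', '486', '497', '495']
x-0.06 [' -1', ' -0', '  3', ' 73', ' 73', ' 72', ' 74', ' 75', ' 72', ' 58', ' 66', '458', '485', '486', '  2']
x-0.04 [' -0', ' -1', ' 13', ' 73', ' 72', ' 72', '  4', '  4', '  3', ' 54', ' 57', '442', '107', '424', '425']
x-0.02 [' -0', '  1', '  5', ' 73', ' 73', ' 73', ' 57', ' 57', ' 56', ' 57', ' 56', '429', '111', '449', '451']
x+0.00 [' -0', ' -0', '  5', ' 73', ' 72', ' 73', ' 57', ' 58', ' 57', ' 57', ' 56', '233', '458', '456', '456']
x+0.02 ['  0', ' -1', '  8', ' 73', ' 73', ' 73', ' 57', ' 58', ' 57', ' 57', ' 56', ' 57', '436', '451', '450']
x+0.04 ['  0', '  0', '  1', ' 73', ' 73', ' 72', '  4', '  4', '  4', ' 54', ' 57', ' 57', '116', '129', '240']
x+0.06 ['  0', ' -2', '  6', ' 79', ' 75', ' 78', ' 61', ' 63', ' 59', ' 65', ' 73', ' 73', ' 99', '127', '258']
x+0.08 ['  0', ' -1', '  1', '108', '110', '110', '110', '108', '109', '107', '107', '108', '  .', '  0', '  1']
x+0.10 ['  1', '  0', '  0', '126', '125', '127', '127', '126', '127', '126', '127', '127', '  .', ' -1', ' -1']
x+0.12 [' 56', '  2', ' -1', '  1', ' -0', '  2', ' -1', '  0', '  1', ' -1', '  1', ' -0', '  0', '  0', ' -1']
```

send_rows(
  commands=[
    [0, 0, 4, 0, 0],
    [0, 0, 2.4, 0, 0],
    [-1.0, 0, 0, 0, 0],
    [-1.7, 0, 0, 0, 0],
    [-1.6, 0, -0.2, 0, 0],
    [-1.4, 0, 0, 0, 0],
    [-0.7, 0, 0.3, 0, 0],
    [-0.7, 0, 0.4, 0, 0],
  ],
)

```text
time: 16.8
tcp_pos: [0.5509, 0.2819, 0.1036]
ee_rot: [[-0.24, 0.971, 0.003], [0.971, 0.24, 0.001], [0.0, 0.003, -1.0]]
ft_force: [-0.7, 0.1, 0.5]
opening: 0.0
gripper_force: 0.3
```

send_rows(
  commands=[
    [-0.5, 0, 0.6, 0, 0],
    [-0.4, 0, 0.7, 0, 0],
    [-0.2, 0, 0.5, 0, 0],
    [-0.1, 0, 0.5, 0, 0],
    [0, 0, 0.5, 0, 0],
    [0, 0, 0.4, 0, 0],
    [0, 0, 0.1, 0, 0],
    [0, 0, 0, 0, 0],
  ],
)

```text
time: 17.6
tcp_pos: [0.5524, 0.2712, 0.0728]
ee_rot: [[-0.242, 0.97, -0.002], [0.97, 0.242, -0.002], [-0.001, -0.002, -1.0]]
ft_force: [-7.8, -3.6, 17.4]
opening: -0.002
gripper_force: 8.6
```

```bash
python3 -c "
from cf import *
cf()"
```

```text
t 17.6 carton xy [-0.0009  0.0625] z 0.0728 F [-7.8 -3.6 17.4]
```

send_rows(
  commands=[
    [0, 0, -4, 0, 0],
    [0, 0, -5, 0, 0],
    [-2, -4.2, 0, 0, 0],
    [-2, -4.2, 0, 0, 0],
    [-2.2, -4.4, 0, 0, 0],
    [0, 0, 0, 0, 0],
    [0, 0, 0, 0, 0],
  ],
)

```text
time: 18.3
tcp_pos: [0.4421, 0.18, 0.1588]
ee_rot: [[-0.24, 0.971, -0.0], [0.971, 0.24, 0.0], [0.0, 0.0, -1.0]]
ft_force: [1.1, 0.1, -0.2]
opening: -0.004
gripper_force: 0.0
```

```bash
python3 -c "
from cf import *
cf(); flaps()"
```

```text
t 18.3 carton xy [-0.1298  0.0002] z 0.1588 F [ 1.1  0.1 -0.2]
x-0.12 [' -0', ' -0', ' -1', ' -0', '422', '440', '442', '443', '443', '446', '447', '  .', '  .', '  .', '  .']
x-0.10 ['  1', ' -1', '  0', '114', '124', '123', '428', '430', '431', '434', '  .', '  .', '  .', '  .', '  .']
x-0.08 [' -0', '  0', '  0', ' 97', ' 96', ' 94', '101', '253', '248', '  .', '  .', '  .', '  .', '  .', '  .']
x-0.06 [' -0', ' -0', '  3', ' 74', ' 73', ' 73', ' 74', ' 76', '  2', ' 76', ' 74', ' 74', ' 71', ' -1', ' -0']
x-0.04 [' -0', '  0', ' 12', ' 74', ' 73', ' 73', '  5', '  4', '  4', ' 70', ' 72', ' 72', ' 72', ' -1', ' -0']
x-0.02 [' -1', ' -0', '  4', ' 73', ' 73', ' 73', ' 57', ' 58', ' 57', ' 72', ' 73', ' 73', ' 71', ' -1', ' -1']
x+0.00 [' -1', ' -0', '  3', ' 73', ' 73', ' 73', ' 57', ' 58', ' 57', ' 72', ' 73', ' 72', ' 72', ' -0', ' -0']
x+0.02 [' -0', ' -0', '  3', ' 72', ' 74', ' 73', ' 58', ' 58', ' 58', ' 73', ' 73', ' 72', ' 70', ' -0', ' -1']
x+0.04 [' -1', ' -1', '  3', ' 73', ' 72', ' 72', '  4', '  3', '  4', ' 71', ' 72', ' 72', '  .', ' -1', '  0']
x+0.06 [' -0', ' -0', '  5', ' 78', ' 78', ' 76', ' 57', ' 61', ' 55', ' 74', ' 76', ' 76', '  1', ' -0', ' -0']
x+0.08 ['  0', '  0', '  2', '110', '109', '107', '111', '109', '109', '107', '107', '106', '  0', ' -1', ' -0']
x+0.10 ['  2', ' -1', ' -0', '125', '126', '127', '126', '127', '127', '125', '127', '127', '  .', ' -0', ' -0']
x+0.12 [' 57', '  1', ' -1', '  1', ' -0', '  0', ' -1', '  3', ' -2', '  2', ' -1', '  1', ' -0', ' -1', ' -1']
```

Both short flaps are flat. Now the plain flap.

send_rows(
  commands=[
    [0, 0, 3, 0, 0],
    [0, 0, 2.2, 0, 0],
    [0, 2.0, 0, 0, 0],
    [0, 2.0, 0, 0, 0],
    [0, 1.5, -0.3, 0, 0],
    [0, 1.4, 0, 0, 0],
    [0, 0.7, 0.3, 0, 0],
    [0, 0.7, 0.4, 0, 0],
  ],
)

```text
time: 19.15
tcp_pos: [0.5252, 0.2009, 0.1032]
ee_rot: [[-0.241, 0.97, 0.001], [0.97, 0.241, 0.0], [0.0, 0.001, -1.0]]
ft_force: [-0.2, 0.1, 1.1]
opening: 0.002
gripper_force: 0.4
```

send_rows(
  commands=[
    [0, 0.5, 0.6, 0, 0],
    [0, 0.4, 0.7, 0, 0],
    [0, 0.2, 0.5, 0, 0],
    [0, 0.1, 0.5, 0, 0],
    [0, 0, 0.3, 0, 0],
    [0, 0, 0, 0, 0],
  ],
)

```text
time: 19.75
tcp_pos: [0.5346, 0.2029, 0.0765]
ee_rot: [[-0.241, 0.971, -0.002], [0.971, 0.241, -0.0], [0.0, -0.002, -1.0]]
ft_force: [-1.0, 0.3, 0.5]
opening: 0.001
gripper_force: 0.0
```

```bash
python3 -c "
from cf import *
cf()"
```

```text
t 19.75 carton xy [-0.0345  0.0003] z 0.0765 F [-1.   0.3  0.5]
```

send_rows(
  commands=[
    [0, 0, 0.2, 0, 0],
    [0, 0, 0.15, 0, 0],
    [0, 0, 0, 0, 0],
    [0, 0, -4, 0, 0],
    [1.8, 0, -4.6, 0, 0],
    [2.5, 4, -1.8, 0, 0],
    [2.5, 4, 0, 0, 0],
    [0, 4.2, 0, 0, 0],
  ],
)

```text
time: 20.55
tcp_pos: [0.6375, 0.3016, 0.1798]
ee_rot: [[-0.244, 0.97, 0.003], [0.97, 0.244, 0.002], [0.001, 0.003, -1.0]]
ft_force: [0.5, -0.7, 1.1]
opening: 0.002
gripper_force: 0.0
```

send_rows(
  commands=[
    [0, 4.2, 0, 0, 0],
    [0, 0, 0, 0, 0],
    [0, 0, 0, 0, 0],
  ],
)

```text
time: 20.85
tcp_pos: [0.6777, 0.3081, 0.176]
ee_rot: [[-0.24, 0.971, -0.003], [0.971, 0.24, -0.001], [-0.0, -0.003, -1.0]]
ft_force: [-0.6, 0.5, 0.8]
opening: 0.001
gripper_force: 0.0
```

```bash
python3 -c "
from cf import *
cf(); flaps()"
```

```text
t 20.85 carton xy [0.1295 0.0683] z 0.176 F [-0.6  0.5  0.8]
x-0.12 ['  0', ' -1', ' -1', ' -0', '  0', '  0', '  1', '534', '564', '565', '565', '564', '558', ' -1', '  .']
x-0.10 [' -0', ' -1', ' -0', ' -0', '  0', ' -0', ' -0', '521', '555', '556', '556', '555', '550', ' -1', '  .']
x-0.08 [' -0', '  1', '  0', ' -0', ' -1', ' -0', '  0', '509', '547', '549', '549', '547', '542', ' -1', '  .']
x-0.06 [' -1', '  0', '  3', ' 74', ' 73', ' 73', ' 73', '284', '537', '540', '540', '539', '534', ' -0', '  .']
x-0.04 ['  1', ' -0', '  5', ' 76', ' 76', ' 75', ' 76', ' 75', '526', '532', '532', '531', '526', ' -0', '  .']
x-0.02 ['  1', ' -1', '  7', ' 76', ' 75', ' 75', ' 76', ' 76', '509', '523', '525', '522', '516', ' -2', '  .']
x+0.00 [' -0', ' -0', '  3', ' 74', ' 74', ' 74', ' 68', ' 64', '496', '514', '516', '513', '504', ' -0', '  .']
x+0.02 [' -0', ' -0', '  4', ' 72', ' 73', ' 73', ' 58', '450', '480', '501', '507', '502', '484', '480', '  .']
x+0.04 ['  1', ' -0', '  2', ' 72', ' 74', ' 73', '  4', '447', '488', '489', '498', '491', '484', '489', '  .']
x+0.06 ['  0', ' -1', '  4', ' 77', ' 77', ' 77', ' 57', ' 77', '482', '486', '488', '485', '485', '487', '  .']
x+0.08 [' -0', '  0', '  1', '108', '109', '110', '108', '109', '480', '108', '108', '106', '460', '479', '  .']
x+0.10 ['  0', ' -0', ' -1', '126', '127', '126', '126', '127', '476', '442', '438', '442', '451', '473', '  .']
x+0.12 [' 57', '  2', ' -0', ' -0', ' -1', ' -1', '  0', '442', '470', '460', '460', '461', '461', '470', '  .']
```

send_rows(
  commands=[
    [0, 0, 4, 0, 0],
    [0, 0, 3, 0, 0],
    [0, -2.0, 0, 0, 0],
    [0, -2.0, 0, 0, 0],
    [0, -1.5, -0.3, 0, 0],
    [0, -1.4, 0, 0, 0],
    [0, -0.7, 0.3, 0, 0],
    [0, -0.7, 0.4, 0, 0],
  ],
)

```text
time: 21.7
tcp_pos: [0.5967, 0.2882, 0.1048]
ee_rot: [[-0.241, 0.971, 0.002], [0.971, 0.241, 0.001], [0.0, 0.002, -1.0]]
ft_force: [0.9, 1.0, 1.1]
opening: 0.002
gripper_force: 0.4
```

send_rows(
  commands=[
    [0, -0.5, 0.6, 0, 0],
    [0, -0.4, 0.7, 0, 0],
    [0, -0.2, 0.5, 0, 0],
    [0, -0.1, 0.5, 0, 0],
    [0, 0, 0.3, 0, 0],
    [0, 0, 0, 0, 0],
  ],
)

```text
time: 22.3
tcp_pos: [0.5854, 0.2852, 0.0766]
ee_rot: [[-0.241, 0.971, -0.001], [0.971, 0.241, -0.0], [-0.0, -0.001, -1.0]]
ft_force: [-0.5, -0.6, -0.3]
opening: 0.0
gripper_force: 0.0
```

```bash
python3 -c "
from cf import *
cf()"
```

```text
t 22.3 carton xy [0.0345 0.0681] z 0.0766 F [-0.5 -0.6 -0.3]
```

send_rows(
  commands=[
    [0, 0, 0.2, 0, 0],
    [0, 0, 0.15, 0, 0],
    [0, 0, 0, 0, 0],
    [0, 0, -4, 0, 0],
    [0, 0, -5, 0, 0],
    [0, 0, -5, 0, 0],
    [0, -4, -4, 0, 0],
    [0, -4, 0, 0, 0],
  ],
)

```text
time: 23.1
tcp_pos: [0.5159, 0.268, 0.2576]
ee_rot: [[-0.24, 0.971, 0.014], [0.971, 0.24, 0.004], [0.001, 0.015, -1.0]]
ft_force: [0.3, -0.1, 1.0]
opening: 0.003
gripper_force: 0.0
```

send_rows(
  commands=[
    [-4.5, -1, 0, 0, 0],
    [-4.8, 0, 0, 0, 0],
    [-4.8, 0, 0, 0, 0],
    [-4.8, 0, 0, 0, 0],
    [-4.8, 0, 0, 0, 0],
    [0, 0, 0, 0, 0],
  ],
)

```text
time: 23.7
tcp_pos: [0.561, 0.0296, 0.2497]
ee_rot: [[-0.234, 0.972, 0.001], [0.972, 0.234, -0.002], [-0.002, 0.001, -1.0]]
ft_force: [0.5, 1.5, 0.0]
opening: -0.001
gripper_force: 0.0
```

```bash
python3 -c "
from cf import *
cf(); p=flaps(); cv2.imwrite('pics/end.png',p[:,:,::-1])"
```

```text
t 23.7 carton xy [-0.0502 -0.1742] z 0.2497 F [0.5 1.5 0. ]
x-0.12 ['562', '558', '560', '  .', '  .', '  .', ' -0', '  1', ' -1', ' -0', '  1', ' -0', ' -1', ' -0', '  0']
x-0.10 ['  .', '554', '559', '  .', '  .', '  .', '  0', ' -0', '  0', '  0', ' -1', ' -0', '  0', ' -0', '  0']
x-0.08 ['505', '550', '554', '  .', '  .', '  0', ' -0', '  0', '  1', ' -0', ' -2', ' -1', ' -1', ' -1', ' -0']
x-0.06 ['527', '546', '  2', '  .', ' 74', ' 74', ' 73', ' 74', ' 74', ' 74', ' 71', ' 73', '  1', ' -0', ' -1']
x-0.04 ['535', '540', '  1', '  .', ' 76', ' 75', ' 76', ' 77', ' 76', ' 75', ' 76', ' 76', ' 74', ' -0', ' -1']
x-0.02 ['534', '  3', ' -1', '  .', ' 75', ' 76', ' 75', ' 76', ' 76', ' 76', ' 75', ' 76', ' 76', ' -0', ' -1']
x+0.00 ['523', '  .', '  .', ' 75', ' 76', ' 77', ' 75', ' 76', ' 76', ' 76', ' 76', ' 76', ' 75', ' -1', '  0']
x+0.02 ['  .', '  .', '  .', ' 76', ' 76', ' 76', ' 76', ' 77', ' 76', ' 76', ' 76', ' 76', ' 78', ' -0', ' -0']
x+0.04 ['  .', '  .', ' 77', ' 76', ' 77', ' 75', ' 75', ' 76', ' 77', ' 77', ' 76', ' 77', '  .', ' -1', '  0']
x+0.06 ['  .', '  .', ' 74', ' 77', ' 74', ' 76', ' 75', ' 76', ' 76', ' 76', ' 76', ' 75', '  2', '  0', ' -0']
x+0.08 ['  .', '  .', '  0', ' -0', ' -0', ' -0', ' -0', '  0', '  1', ' -1', ' -2', ' -1', ' -1', ' -1', '  0']
x+0.10 [' 38', '  .', ' -0', '  1', '  1', '  1', ' -0', ' -1', ' -0', '  1', ' -1', ' -0', '  0', ' -2', ' -0']
x+0.12 [' 56', '  3', ' -1', '  0', '  0', ' -0', '  0', ' -1', ' -1', ' -0', '  1', ' -0', ' -0', ' -1', ' -0']
```

View pics/end.png

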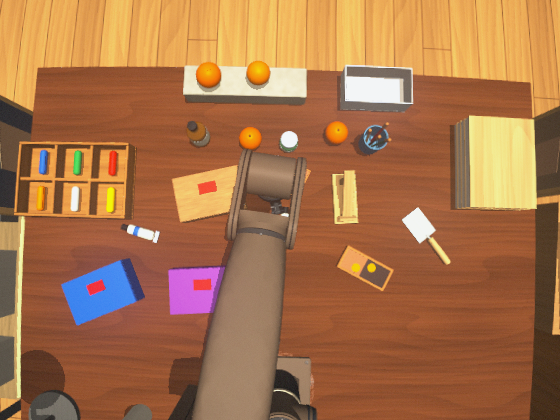

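The carton at (206,192) is closed flat (top about 76 mm all over), with the red tab at (207,187). The visible bystanders are where they were, and the gripper is clear.

```bash
python3 -c "
from bench import *
print(job_done())"
```

```text
the job is handed in; nothing more can be done
None
```

I laid the painting flat in the foam pocket, closed all four flaps in the required order and handed the job in at about 24 s of the 72 s; the hand-in call gave no verdict.

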